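# Set the tray stop and lock it with its jam nut

### The arm

A 6-joint arm with a two-finger parallel gripper is mounted at the origin on the work surface. World frame = base frame: x ahead of the robot, y to its left, z up, the work surface at z = 0. Lengths are in mm, angles in rad, forces in N, time in s.
With the tool pointing down it reaches from about 350 to 975 mm from the base axis. Payload 17.4 kg.
Tool frame: the origin (TCP) lies midway between the tips of the shut fingers; the grasp point (between the pads) lies 19 mm behind it; y points along the fingers, z is the direction in which the jaws open and shut, and the axes are right-handed (so a half turn about y gives the same grasp; the last joint's range is limited). The gripper opens to 85 mm and grips with 20 to 120 N. Pads are 22 mm wide; open, the fingers measure 114 mm over their backs; the gripper's body (76 mm by 85 mm) begins 54 mm behind the grasp point. The pads swing forward as they close: fully open they stand 13 mm farther back than shut.
Start: joints at [-1.208, 0.116, 1.442, -0, 1.584, -0.038], TCP at [263.346, -621.515, 210.503] pointing down, gripper open.
Joint ranges: [-2.83, 2.83], [-0.83, 2.19], [0.07, 2.5], [-1.14, 4.28], [0.01, 3], [-2.97, 2.97]. Speed limits (rad/s): [1.89, 1.89, 2.22, 3.14, 3.14, 3.14].

### API

Orientations are given as a 3x3 rotation matrix whose columns are the frame's x, y, z axes.
In Python, from cell import arm, optics, workorder gives the robot as it stands.
- The arm moves only by the shell command python3 -m jog 'ROWS' [OPENING] [FORCE]. ROWS is text: rows parted by semicolons, each of 6 numbers parted by spaces: the shift along the tool's x, y, z in cm, then the turn, a rotation vector about the tool's x, y, z in degrees. In form: dx dy dz wx wy wz; .... A call has 1 to 10 rows; each row shifts and turns the pose as measured when the row begins, along the tool's axes as they then stand; what a row does not reach is not made up. A row lasts 1/12 s, in which the tool goes at most 41.7 mm and 7.16 degrees, less where a joint would pass 70% of its speed; a pose out of reach is approached as far as the arm can. A call is refused whole if a number of a shift passes 4.17 or a number of a turn 7.16, either way. A call with a gripper value outside its range is refused whole. OPENING is the closure, from 0 (fully open) to 1 (shut), set as the call begins (- or left out, the last holds). The fingers move at their own pace and stop on an object; FORCE is the grip in N (left out, the last holds). Time passes only in rows, so rows that do not move let the fingers close. It gives the time, the measured TCP pose, the force and the opening at its end, in the units of the state.
- arm.observe(): the state, without advancing time (a new reading comes with each control period).
- optics.grab_frame(name): name is "scene" or "top" or "wrist"; returns a dict with "color" (480x640x3 uint8, red, green, blue), "z_map" (480x640 float32, mm along the optical axis (not along the pixel's ray), 0 where there is no reading), "vertical_fov" (degrees; the focal length in pixels is half the picture's height over the tangent of half this angle, whatever the lens; pixels are square), "cx", "cy" (the principal point, pixels), "pose" (4x4, takes a point from camera to world coordinates). Camera axes: x right, y down, z forward; pixel columns grow to the right and rows downward; lengths in mm; the calibration is good to about 2 mm. The wrist camera is an equidistant fisheye: a pixel r from the principal point sees the ray r / f radians off the axis. A picture is of the moment at which its call begins.
- workorder.hand_in(): hands the job in, once; it reports no verdict.
The state is a dict: "time": time; "qpos": joint angles; "qd": joint speeds; "joint_efforts": joint torques, N m; "tcp_pos": TCP position; "tool_rot": TCP orientation; "contact_force": force on the tool from outside, world axes, zero at the start; "ft_torque": the same for the moment, N m; "opening": opening from 0.0 (shut) to 1.0 (fully open).
Only numpy, scipy, OpenCV 4.12 (cv2) and the standard library are available. Lean on these libraries where they do the work, as an engineer would, in place of code of your own. Each camera call takes 0.05 s, during which the arm holds its last target.

### The job

On the stop bracket, swing the stop arm gently home until it rests against the steel stop lug. Then run the winged jam nut down (clockwise from above) against the threaded boss and nip it up to about 0.45 newton metre, without over-tightening it or moving the arm off its lug. Leave the jar, the box and the cup alone, and take the hand away when done.

Things in the scene. Friction and masses are not known exactly. Their poses are not given: they have to be found in the camera images.
- bracket: aluminium bracket screwed to the counter (immovable): base plate 110 x 100 x 8 mm, bridge 56 mm wide, its top 40 mm high, open in front (-x). Origin on the vertical thread axis at counter height; x to its back, y to its left. A 20 mm threaded rod stands on the axis, top 86 mm above the counter. Stop lug: steel block 18 x 13 mm, top 32 mm high, at about x = -28, y = +36 mm
- boss_top (a point): centre of the top of the hexagonal steel boss (40 mm across flats) on the bridge, on the thread axis, 48 mm above the counter; the jam nut seats on it
- stop_arm (a joint): swing of the steel stop arm about the thread axis, rad: 0 = home, hard on the lug; grows counter-clockwise from above, to 1.25; starts at 0.5 to 1.2. In the bracket's frame the arm points at 145 degrees from +x (front left) plus this value. 0.12 N m turns it (1.3 N on its post) and it stays where left; the lug stops it solidly. More than 35 N from the fingers counts as forcing it
- stop_post (a point): top centre of the round upright post (18 mm thick, 9 to 60 mm above the counter) at the end of the stop arm, 90 mm from the thread axis. The arm is a bar 14 mm wide, 11 to 23 mm above the counter, passing under the bridge
- nut: steel jam nut: hex hub 34 mm across flats, 14 mm high; wings along its +x and -x, 10 mm wide, 2-14 mm above its underside, ends 66 mm out. Origin: axis, underside; z up. Starts 4-10 mm above the boss, 16 mm per turn; seating angle differs each time. Runs free at 0.08 N m, stays where left. Once seated +0.08 N m per 0.1 rad: 0.45 N m (10 N at 45 mm) is right, under 0.3 loose, over 0.6 too tight
- swab_jar: closed glass jar, 72 mm across, 100 mm tall; origin at the centre of its underside; a bystander
- instrument_box: closed steel instrument box 150 x 75 x 35 mm; origin at the centre of its underside; a bystander
- lotion_cup: open steel cup, 60 mm across, 45 mm tall; origin at the centre of its underside; a bystander
Mind the look-alikes: they are no part of the job. Of the things like the bracket, leave any that is purple; of the rest the larger one is meant.

How it is judged:
By the outcome, as a careful person would: the job done as asked, in the order asked, and still so for the second after the job is handed in, with the robot touching nothing.
It also fails if it takes over 69 s, if anything falls off the work surface, if the arm or the gripper's body presses on something with over 40 N, if the wrist force passes 120 N, or if a joint passes its speed limit or range.

## Working session

There is one attempt and no reset: what is moved stays moved. The work goes in short steps, Python scripts to look and compute and a shell command to move; the robot and the scene stay as the last step left them, time stands still between calls to the robot, and variables do not carry over. Pictures are saved under pics/ and viewed, and the job is handed in when it is done.

```bash
ls; mkdir -p pics; cat > h.py <<'E'
import numpy as np, cv2
from cell import arm, optics, workorder
def grab(n,fn=None):
    f=optics.grab_frame(n)
    if fn: cv2.imwrite('pics/'+fn,cv2.cvtColor(f['color'],cv2.COLOR_RGB2BGR))
    return f
def ray(f,u,v,wrist=False):
    fl=240/np.tan(np.radians(f['vertical_fov']/2))
    x,y=(u-f['cx']),(v-f['cy'])
    if wrist:
        r=np.hypot(x,y);t=r/fl;s=np.sin(t)/max(r,1e-9);d=np.array([x*s,y*s,np.cos(t)])
    else: d=np.array([x/fl,y/fl,1.])
    P=np.array(f['pose']);return P[:3,3],P[:3,:3]@d
def onplane(f,u,v,z,wrist=False):
    o,d=ray(f,u,v,wrist);return o+d*(z-o[2])/d[2]
def fromz(f,u,v):
    o,d=ray(f,u,v);return o+d*f['z_map'][int(v),int(u)]
E
python3 - <<'E'
from h import *
for n in ['scene','top','wrist']:
    f=grab(n,n+'0.png');np.savez('f_'+n,**f);print(n,f['vertical_fov'],f['cx'],f['cy'],np.round(f['pose'],3))
print(arm.observe())
E
```

```text
pics
scene 48.48548590727939 312.8061504245456 234.70711240395838 [[-6.210000e-01  5.560000e-01 -5.530000e-01  1.185539e+03]
 [ 7.840000e-01  4.470000e-01 -4.310000e-01  4.911120e+02]
 [ 8.000000e-03 -7.010000e-01 -7.130000e-01  8.513340e+02]
 [ 0.000000e+00  0.000000e+00  0.000000e+00  1.000000e+00]]
top 50.23627838664599 319.8793008149562 234.68859082185136 [[ 1.600000e-02 -9.940000e-01  1.060000e-01  4.725580e+02]
 [-1.000000e+00 -1.600000e-02  6.000000e-03  3.237300e+01]
 [-4.000000e-03 -1.060000e-01 -9.940000e-01  1.042996e+03]
 [ 0.000000e+00  0.000000e+00  0.000000e+00  1.000000e+00]]
wrist 65.70646984690485 321.65782223674086 237.5094680201882 [[ 3.90000e-01 -8.73000e-01 -2.92000e-01  3.38896e+02]
 [-9.21000e-01 -3.70000e-01 -1.23000e-01 -5.88775e+02]
 [-1.00000e-03  3.17000e-01 -9.48000e-01  3.73402e+02]
 [ 0.00000e+00  0.00000e+00  0.00000e+00  1.00000e+00]]
{'time': 0.15, 'qpos': array([-1.20779539e+00,  1.16344327e-01,  1.44209495e+00, -6.64327402e-06,
        1.58397228e+00, -3.78128238e-02]), 'qd': array([ 0.0004572 , -0.00245955, -0.0022563 , -0.00159862,  0.00031265,
       -0.00115388]), 'joint_efforts': array([ 1.07924981e-03, -7.32507205e+01, -6.32853484e+01, -1.48775889e-04,
        4.92392544e-03,  1.98287108e-05]), 'tcp_pos': array([ 263.29146832, -621.36845788,  209.96346098]), 'tool_rot': array([[-9.20743833e-01, -2.96987189e-04,  3.90167536e-01],
       [-3.90167648e-01,  7.63181637e-04, -9.20743517e-01],
       [-2.43196691e-05, -9.99999665e-01, -8.18569578e-04]]), 'contact_force': array([-0.81055218,  0.23312899,  0.09332892]), 'ft_torque': array([ 0.03518674,  0.04272381, -0.01124353]), 'opening': 0.9991332982261005}
```

View pics/scene0.png

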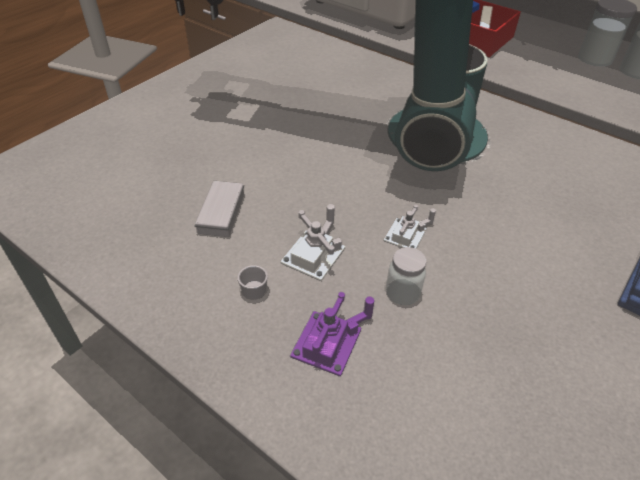

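View pics/top0.png

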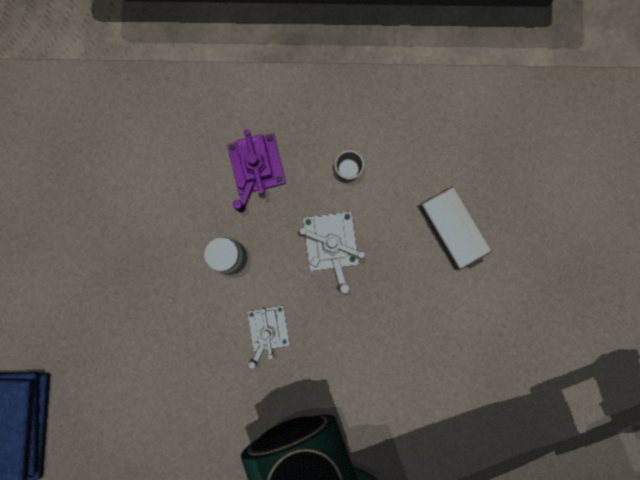

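```bash
python3 - <<'E'
import cv2
a=cv2.imread('pics/top0.png')[195:310,270:400];cv2.imwrite('pics/topz.png',cv2.resize(a,None,fx=5,fy=5,interpolation=cv2.INTER_CUBIC))
a=cv2.imread('pics/scene0.png')[190:290,265:375];cv2.imwrite('pics/scz.png',cv2.resize(a,None,fx=6,fy=6,interpolation=cv2.INTER_CUBIC))
E
```

```text
(no output)
```

View pics/topz.png

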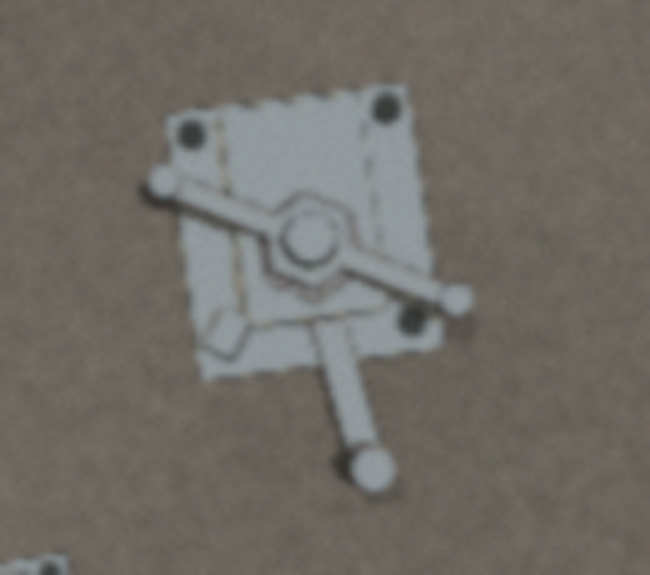

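View pics/scz.png

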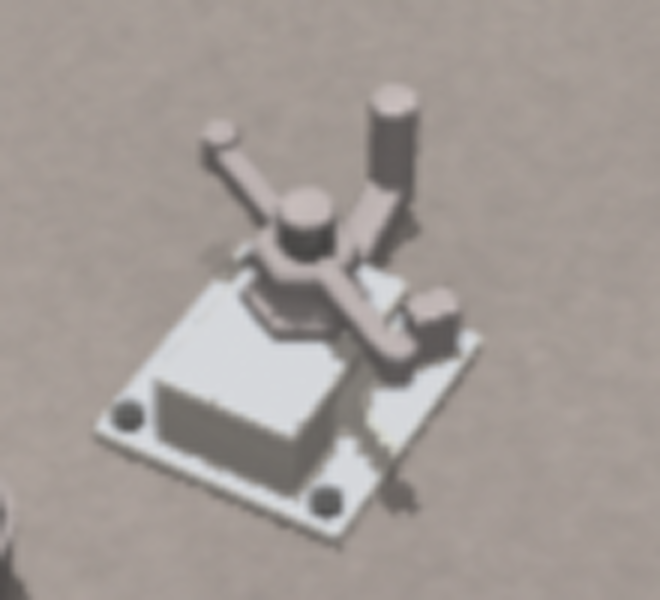

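```bash
python3 - <<'E'
from h import *
f=dict(np.load('f_top.npz'));s=dict(np.load('f_scene.npz'))
def T(x,y,z): return onplane(f,(x+.5)/5-.5+270,(y+.5)/5-.5+195,z)
def S(x,y,z): return onplane(s,(x+.5)/6-.5+265,(y+.5)/6-.5+190,z)
rod=T(310,237,86);post=T(373,469,60)
print('rod',rod,S(306,203,86));print('post',post,S(396,100,60),np.linalg.norm(post-rod-[0,0,-26]))
c=np.array([T(*p,8) for p in [(168,115),(406,87),(443,343),(207,378)]]);print(c,c.mean(0))
e=[(c[0]-c[3]),(c[1]-c[2])];print('yaw', [np.degrees(np.arctan2(v[1],v[0])) for v in e],np.degrees(np.arctan2(-(c[1]-c[0])[0],(c[1]-c[0])[1]))+0,[np.linalg.norm(c[i]-c[i-1]) for i in range(4)])
for z in (66,72):
  a,b=T(162,182,z),T(457,299,z);print('wing',a,b,(a+b)/2,np.linalg.norm(a-b),np.degrees(np.arctan2(*(a-b)[1::-1])))
v=post-rod;print('arm ang',np.degrees(np.arctan2(v[1],v[0])))
print('lug',T(225,328,32))
# depth
for n,(x,y) in dict(rod=(310,237),post=(373,469),w1=(230,210),w2=(400,273),base=(300,120)).items():
  print(n,fromz(f,round(x/5+270),round(y/5+195)))
print('jar',onplane(f,222,255,100),'cup',onplane(f,348,165,45),'small',onplane(f,266,335,50))
for p in [(421,203),(454,188),(490,250),(459,268)]: print(onplane(f,*p,35))
E
```

```text
rod [561.09290687  16.07313622  86.        ] [562.94978961  12.99381673  86.        ]
post [474.92903153  -9.65797694  60.        ] [478.63571914 -10.94099294  60.        ] 89.92387668802856
[[617.38469424  73.38611455   8.        ]
 [630.45177587 -23.60562023   8.        ]
 [526.15412486 -39.58884214   8.        ]
 [510.49569256  55.52234702   8.        ]] [571.12157188  16.4284998    8.        ]
yaw [np.float64(9.487841471652791), np.float64(8.712580936987372)] -172.32710244924218 [np.float64(108.37145782179981), np.float64(97.86799905020186), np.float64(105.5152282233768), np.float64(96.3915183200636)]
wing [583.25620759  72.87942494  66.        ] [540.0471331  -40.76300995  66.        ] [561.65167034  16.05820749  66.        ] 121.57971511100966 69.18221817814178
wing [582.57638089  72.63066633  72.        ] [539.63266511 -40.31385941  72.        ] [561.104523    16.15840346  72.        ] 120.83306095258419 69.18221817814175
arm ang -163.37279986625228
lug [529.45089695  48.23147034  32.        ]
rod [561.34733347  15.27581637  83.37928712]
post [473.81298757 -11.13494735  61.41336777]
w1 [571.70771537  45.73518669  69.83290482]
w2 [547.78944388 -19.42639399  70.52302777]
base [611.09115501  19.07190603  38.94813839]
jar [532.47968047 218.28671819 100.        ] cup [719.1752365  -15.10077198  45.        ] small [383.92034953 138.36027899  50.        ]
[ 646.63076625 -161.72333915   35.        ]
[ 677.9914505  -227.70852286   35.        ]
[ 554.94578373 -297.1547534    35.        ]
[ 518.51586113 -235.6929298    35.        ]
```

The larger white bracket is at top-view pixel (331,243). Rod axis is about (562,15), yaw about 9°, and the arm is about 0.74 rad from home. The rod-to-post distance measures 89.9 mm against the given 90. Next I move over and close the fingers, ready to push the post from its −y side.

```bash
python3 -m jog '-2.6 0 -2.74 0 0 0;-2.6 0 -2.74 0 0 0;-2.6 0 -2.74 0 0 0;-2.6 0 -2.74 0 0 0;-2.6 0 -2.74 0 0 0;-2.6 0 -2.74 0 0 0;-2.6 0 -2.74 0 0 0;-2.6 0 -2.74 0 0 0' 1 40; python3 -m jog '-2.6 0 -2.74 0 0 0;-2.6 0 -2.74 0 0 0;-2.6 0 -2.74 0 0 0;-2.6 0 -2.74 0 0 0;-2.6 0 -2.74 0 0 0;-2.6 0 -2.74 0 0 0;-2.6 0 -2.74 0 0 0;0 0 0 0 0 0'
python3 -m jog '0 0 0 0 -6.7 0;0 0 0 0 -6.7 0;0 0 0 0 -6.7 0;0 0 0 0 -6.7 0;0 0 0 0 -6.7 0;0 0 0 0 -6.7 0;0 0 0 0 -6.7 0;0 0 0 0 -6.7 0;0 0 0 0 -6.7 0;0 0 0 0 -6.7 0'
```

```text
time: 0.82
tcp_pos: [369.0, -331.5, 205.1]
tool_rot: [[-0.924, -0.004, 0.382], [-0.382, 0.006, -0.924], [0.001, -1.0, -0.007]]
contact_force: [1.5, -0.6, 0.5]
opening: 0.0
time: 1.48
tcp_pos: [465.8, -66.5, 206.2]
tool_rot: [[-0.923, -0.002, 0.385], [-0.385, 0.007, -0.923], [-0.001, -1.0, -0.007]]
contact_force: [-0.4, -1.0, -0.5]
opening: -0.002
time: 2.32
tcp_pos: [465.1, -64.0, 204.3]
tool_rot: [[0.051, -0.005, 0.999], [-0.999, 0.007, 0.051], [-0.007, -1.0, -0.004]]
contact_force: [0.4, 0.4, -0.2]
opening: 0.003
```

```bash
python3 - <<'E'
from h import *
f=grab('wrist','w1.png')
E
```

```text
(no output)
```

View pics/w1.png

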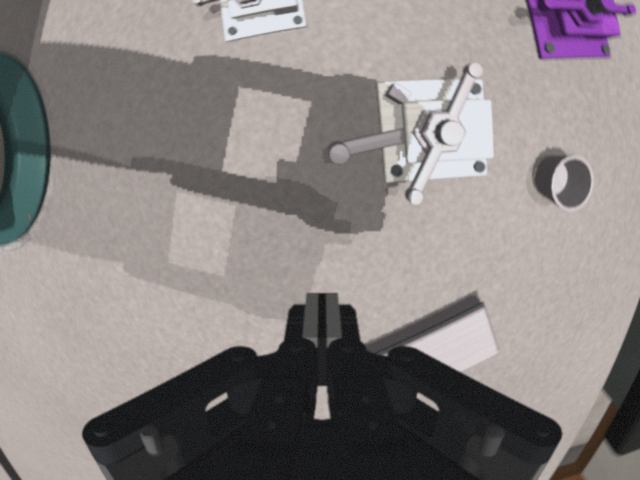

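```bash
python3 - <<'E'
from h import *
import pickle
f=optics.grab_frame('wrist');np.savez('f_w1',**f)
for n,p,z in [('rod',(452,133),86),('post',(340,152),60),('wingA',(475,71),72),('wingB',(415,196),72)]: print(n,onplane(f,*p,z,True))
a=cv2.imread('pics/w1.png')[55:215,320:500];cv2.imwrite('pics/w1z.png',cv2.resize(a,None,fx=4,fy=4,interpolation=cv2.INTER_CUBIC))
E
```

```text
rod [561.97470536  16.7623654   86.        ]
post [476.74175275  -8.53446379  60.        ]
wingA [582.91513687  71.75918253  72.        ]
wingB [540.98677465 -38.7842402   72.        ]
```

View pics/w1z.png

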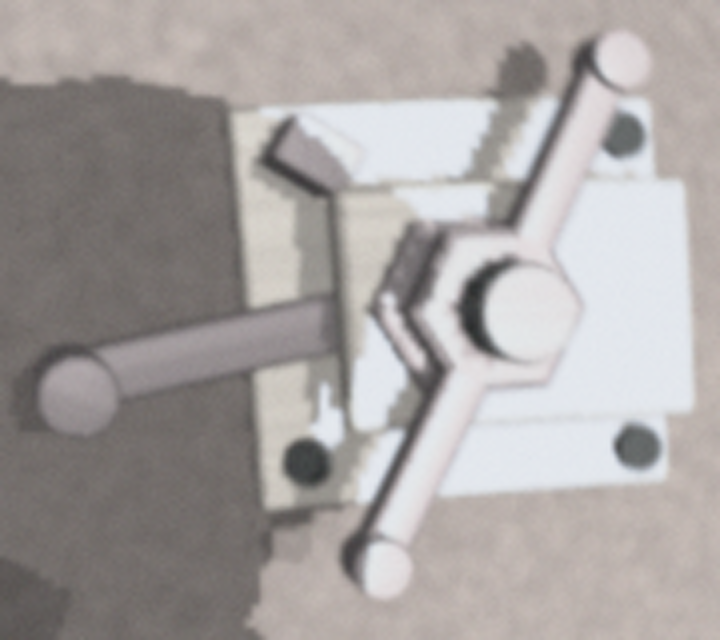

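Both views agree: post (476,−9), rod (562,16). The wings lie on hub corners, so the jaws go square to the wings. Descending beside the post.

```bash
python3 -m jog '0 3.3 0.3 0 0 0;0 3.3 0.3 0 0 0;0 3.3 0.3 0 0 0;0 3.3 0.3 0 0 0;0 3.0 0 0 0 0;0 0 0 0 0 0'; python3 -m jog '-0.8 0 0 0 0 0;-0.5 0 0 0 0 0;0 0 0 0 0 0'
```

```text
time: 2.92
tcp_pos: [477.7, -63.5, 38.7]
tool_rot: [[0.016, 0.001, 1.0], [-1.0, 0.005, 0.016], [-0.005, -1.0, 0.002]]
contact_force: [-1.2, -0.4, -1.6]
opening: 0.004
time: 3.17
tcp_pos: [477.8, -49.7, 41.3]
tool_rot: [[0.007, 0.001, 1.0], [-1.0, 0.006, 0.007], [-0.006, -1.0, 0.001]]
contact_force: [0.4, 0.3, 1.1]
opening: 0.001
```

```bash
python3 -m jog '-0.6 0 0 0 0 0;-0.6 0 0 0 0 0;-0.6 0 0 0 0 0;-0.6 0 0 0 0 0;-0.6 0 0 0 0 0'; python3 -m jog '-0.6 0 0 0 0 0;-0.6 0 0 0 0 0;-0.6 0 0 0 0 0;-0.6 0 0 0 0 0'
```

```text
time: 3.58
tcp_pos: [480.5, -17.2, 47.8]
tool_rot: [[0.005, 0.01, 1.0], [-1.0, 0.004, 0.005], [-0.004, -1.0, 0.01]]
contact_force: [0.5, -0.2, -0.9]
opening: -0.003
time: 3.92
tcp_pos: [480.4, 9.8, 48.3]
tool_rot: [[0.006, 0.011, 1.0], [-1.0, 0.004, 0.006], [-0.004, -1.0, 0.011]]
contact_force: [0.6, -0.7, -0.4]
opening: 0.0
```

```bash
python3 - <<'E'
from h import *
f=grab('wrist','w2.png')
E
```

```text
(no output)
```

View pics/w2.png

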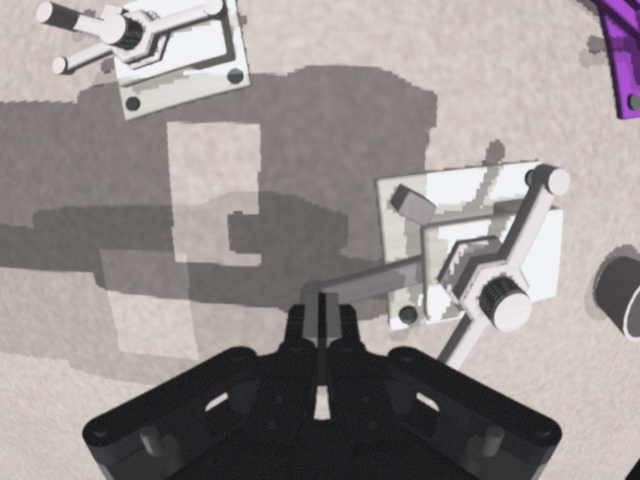

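```bash
python3 -m jog '-0.4 0.2 0 0 0 0;-0.4 0.2 0 0 0 0;-0.4 0.2 0 0 0 0;-0.3 0.2 0 0 0 0'; python3 -m jog '-0.2 0.2 0 0 0 0;-0.2 0.1 0 0 0 0'; python3 - <<'E'
from h import *
f=grab('wrist','w3.png');f=grab('top')
cv2.imwrite('pics/t3.png',cv2.resize(cv2.cvtColor(f['color'],cv2.COLOR_RGB2BGR)[195:310,270:400],None,fx=5,fy=5,interpolation=cv2.INTER_CUBIC))
E
```

```text
time: 4.3
tcp_pos: [480.4, 27.0, 39.7]
tool_rot: [[0.006, 0.011, 1.0], [-1.0, 0.005, 0.006], [-0.005, -1.0, 0.011]]
contact_force: [-0.5, -0.5, 0.1]
opening: 0.004
time: 4.47
tcp_pos: [480.2, 31.6, 35.9]
tool_rot: [[0.006, 0.01, 1.0], [-1.0, 0.005, 0.006], [-0.005, -1.0, 0.01]]
contact_force: [0.4, 0.1, -0.2]
opening: -0.001
```

View pics/w3.png

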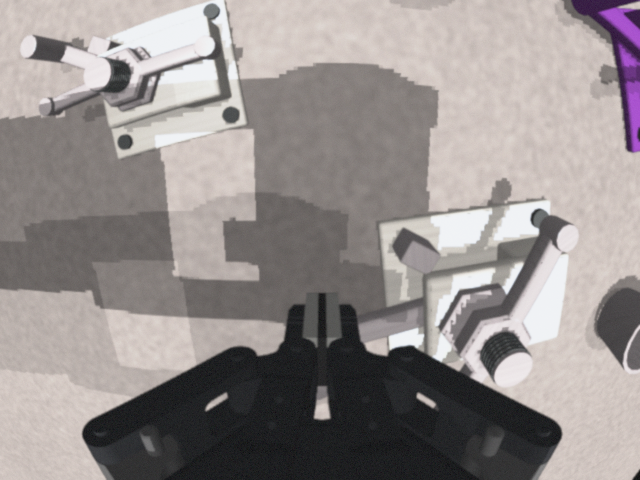

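View pics/t3.png

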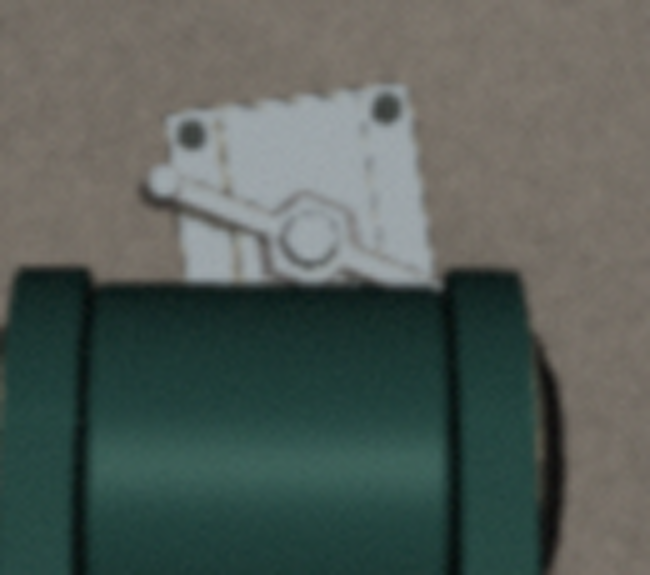

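```bash
cat >> h.py <<'E'
def proj(f,p,wrist=True):
    P=np.array(f['pose']);c=P[:3,:3].T@(np.array(p,float)-P[:3,3]);fl=240/np.tan(np.radians(f['vertical_fov']/2))
    r=np.hypot(c[0],c[1]);
    k=fl*np.arctan2(r,c[2])/r if wrist else fl/c[2]
    return np.round([f['cx']+c[0]*k,f['cy']+c[1]*k],1)
E
python3 - <<'E'
from h import *
f=optics.grab_frame('wrist')
s=arm.observe();t=s['tcp_pos'];print(s['tcp_pos'],f['pose'][:3,3],'tcp',proj(f,t),'rod',proj(f,(562,16,86)))
for th in (196.6,175,165,160,154):
    a=np.radians(th);print(th,[proj(f,(562+r*np.cos(a),16+r*np.sin(a),z)) for r,z in ((40,23),(70,23),(90,60))])
print('lug',proj(f,(528.7,46,32)))
E
```

```text
[480.27311661  31.46571966  36.26659541] [478.53366159 113.29708629 199.9572559 ] tcp [320.9 291.4] rod [510.7 369.2]
196.6 [array([397.6, 322.7]), array([346.3, 336.5]), array([311.6, 387. ])]
175 [array([397.4, 299.5]), array([343.1, 295.9]), array([303.3, 330.4])]
165 [array([400.8, 288.2]), array([347.8, 275.4]), array([309.2, 299.8])]
160 [array([403.2, 282.5]), array([351.7, 265.2]), array([314.7, 284. ])]
154 [array([406.8, 275.9]), array([357.7, 252.9]), array([323.8, 264.8])]
lug [418.  260.4]
```

```bash
python3 - <<'E'
from h import *
f=grab('scene');a=cv2.cvtColor(f['color'],cv2.COLOR_RGB2BGR)[140:290,250:400]
cv2.imwrite('pics/s4.png',cv2.resize(a,None,fx=4,fy=4,interpolation=cv2.INTER_CUBIC))
for th in (196.6,175,154):
    a=np.radians(th);print(th,(proj(f,(562+90*np.cos(a),15+90*np.sin(a),60),False)-[250,140])*4)
print((proj(f,arm.observe()['tcp_pos'],False)-[250,140])*4)
E
```

```text
196.6 [326.  262.4]
175 [378.8 285.2]
154 [417.2 319.2]
[380.8 331.2]
```

View pics/s4.png

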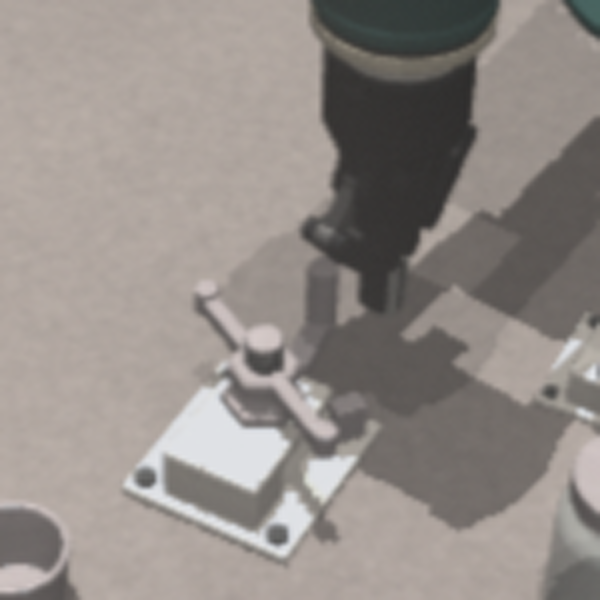

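```bash
python3 - <<'E'
from h import *
f=grab('scene');print(arm.observe()['tcp_pos'])
for v in range(204,222,1): print(v,[np.round(fromz(f,u,v),0).tolist() for u in (342,346,350)], f['color'][v,346])
f=optics.grab_frame('wrist')
fl=240/np.tan(np.radians(f['vertical_fov']/2))
for v in range(280,340,6):
  for u in (312,330):
    o,d=ray(f,u,v,True);z=f['z_map'][v,u];d=d/(np.array(f['pose'])[:3,2]@d);print(v,u,np.round(o+d*z,0))
E
```

```text
[480.39489325  31.29954075  36.50438737]
204 [[512.0, 41.0, 120.0], [496.0, 40.0, 108.0], [477.0, 38.0, 93.0]] [55 53 53]
205 [[511.0, 40.0, 116.0], [497.0, 41.0, 106.0], [482.0, 41.0, 96.0]] [55 52 52]
206 [[513.0, 42.0, 116.0], [495.0, 40.0, 102.0], [481.0, 41.0, 92.0]] [55 53 52]
207 [[514.0, 43.0, 113.0], [489.0, 36.0, 92.0], [480.0, 40.0, 88.0]] [55 54 52]
208 [[512.0, 42.0, 109.0], [490.0, 37.0, 90.0], [478.0, 39.0, 83.0]] [59 57 54]
209 [[512.0, 42.0, 106.0], [488.0, 36.0, 85.0], [481.0, 42.0, 84.0]] [61 59 58]
210 [[496.0, 31.0, 86.0], [491.0, 38.0, 86.0], [479.0, 40.0, 79.0]] [63 61 60]
211 [[495.0, 31.0, 81.0], [488.0, 37.0, 81.0], [478.0, 40.0, 75.0]] [63 61 60]
212 [[495.0, 31.0, 79.0], [490.0, 38.0, 79.0], [479.0, 41.0, 73.0]] [66 65 63]
213 [[496.0, 32.0, 78.0], [487.0, 36.0, 73.0], [478.0, 40.0, 69.0]] [68 67 65]
214 [[492.0, 29.0, 70.0], [488.0, 37.0, 72.0], [477.0, 40.0, 66.0]] [69 67 65]
215 [[494.0, 31.0, 70.0], [486.0, 36.0, 67.0], [479.0, 42.0, 65.0]] [73 71 70]
216 [[496.0, 32.0, 69.0], [489.0, 38.0, 67.0], [420.0, 4.0, -3.0]] [74 72 71]
217 [[489.0, 28.0, 58.0]
[... 161 characters left out ...]
.0, 38.0, 58.0], [434.0, 14.0, 3.0]] [92 89 86]
220 [[443.0, -2.0, -3.0], [437.0, 5.0, -4.0], [434.0, 14.0, -1.0]] [94 90 86]
221 [[450.0, 2.0, 1.0], [444.0, 9.0, 1.0], [437.0, 16.0, -0.0]] [94 89 86]
280 312 [476.  20.  -0.]
280 330 [486.  21.   1.]
286 312 [476.  16.  -1.]
286 330 [486.  16.  -0.]
292 312 [476.  12.  -0.]
292 330 [486.  12.   0.]
298 312 [477.  43.  66.]
298 330 [484.  43.  67.]
304 312 [477.  43.  72.]
304 330 [484.  43.  72.]
310 312 [477.  43.  76.]
310 330 [484.  43.  76.]
316 312 [477.  43.  81.]
316 330 [483.  43.  81.]
322 312 [477.  43.  86.]
322 330 [483.  43.  85.]
328 312 [477.  43.  89.]
328 330 [483.  43.  89.]
334 312 [477.  43.  93.]
334 330 [483.  43.  94.]
```

The forces stayed near zero and the pictures show the arm unmoved. Scene and wrist depth both put the real shut fingertips about 21 mm above the stated TCP, so the fingers passed over the post. Going back over it and down lower.

```bash
python3 -m jog '0 -1.5 0 0 0 0;0 -1.5 0 0 0 0;3 0 0 0 0 0;3 0 0 0 0 0;3 0 0 0 0 0;0.3 0 0 0 0 0;0 2 0 0 0 0;0 0 0 0 0 0'
```

```text
time: 5.43
tcp_pos: [481.5, -66.7, 49.1]
tool_rot: [[0.006, 0.014, 1.0], [-1.0, 0.004, 0.006], [-0.003, -1.0, 0.014]]
contact_force: [0.0, 1.0, -1.2]
opening: 0.0
```

```bash
python3 -m jog '0 1.8 0 0 0 0;0 1.6 0 0 0 0;0 0 0 0 0 0;0 0 0 0 0 0'; python3 - <<'E'
from h import *
f=optics.grab_frame('wrist');P=np.array(f['pose'])
for v in range(284,310,3):
  for u in (312,330):
    o,d=ray(f,u,v,True);z=f['z_map'][v,u];d=d/(P[:3,2]@d);print(v,u,np.round(o+d*z,0))
f=grab('scene');a=cv2.cvtColor(f['color'],cv2.COLOR_RGB2BGR)[140:290,250:400]
cv2.imwrite('pics/s5.png',cv2.resize(a,None,fx=4,fy=4,interpolation=cv2.INTER_CUBIC))
E
```

```text
time: 5.77
tcp_pos: [482.8, -66.2, 16.9]
tool_rot: [[0.005, 0.015, 1.0], [-1.0, 0.004, 0.005], [-0.004, -1.0, 0.015]]
contact_force: [0.5, 0.3, -0.0]
opening: 0.002
284 312 [478. -70.   0.]
284 330 [488. -71.  -0.]
287 312 [478. -73.  -1.]
287 330 [488. -72.   0.]
290 312 [478. -74.   1.]
290 330 [488. -73.   1.]
293 312 [479. -55.  41.]
293 330 [486. -55.  42.]
296 312 [479. -55.  44.]
296 330 [486. -54.  46.]
299 312 [479. -55.  47.]
299 330 [486. -54.  48.]
302 312 [479. -54.  51.]
302 330 [486. -54.  50.]
305 312 [479. -55.  53.]
305 330 [486. -55.  52.]
308 312 [479. -54.  55.]
308 330 [486. -54.  56.]
```

View pics/s5.png

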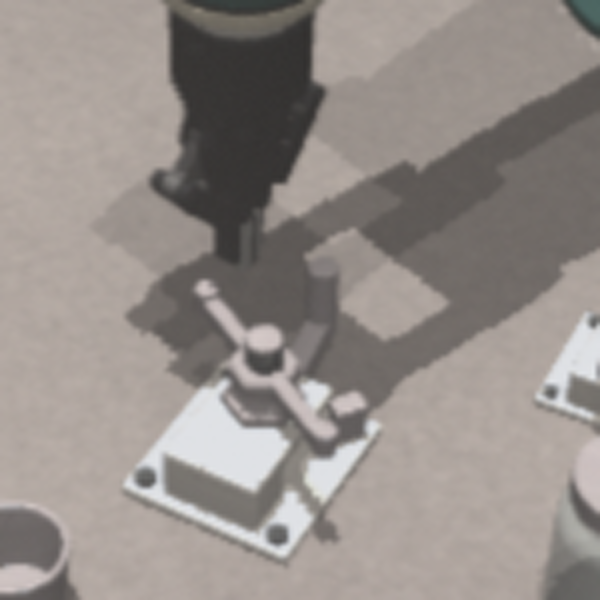

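```bash
python3 -m jog '-0.8 0.1 -0.3 0 0 0;-0.8 0.1 -0.3 0 0 0;-0.8 0.1 -0.2 0 0 0;-0.4 0.1 0 0 0 0;-0.4 0.1 0 0 0 0;-0.4 0.1 0 0 0 0;-0.4 0 0 0 0 0'; python3 -m jog '-0.4 0 0 0 0 0;-0.4 0 0 0 0 0;-0.4 0 0 0 0 0'
```

```text
time: 6.45
tcp_pos: [475.1, -22.1, 14.4]
tool_rot: [[0.006, 0.02, 1.0], [-1.0, 0.002, 0.006], [-0.002, -1.0, 0.02]]
contact_force: [-1.2, -2.6, -0.2]
opening: 0.0
time: 6.7
tcp_pos: [474.9, -9.0, 14.2]
tool_rot: [[0.006, 0.02, 1.0], [-1.0, 0.002, 0.006], [-0.002, -1.0, 0.02]]
contact_force: [-0.7, -1.8, 0.1]
opening: -0.002
```

```bash
python3 -m jog '-0.4 0 0 0 0 0;-0.4 0 0 0 0 0;-0.4 0 0 0 0 0;-0.4 0 0.05 0 0 0;-0.4 0 0.05 0 0 0'; python3 -m jog '-0.4 0 0.1 0 0 0;-0.4 0 0.1 0 0 0;-0.3 0 0.1 0 0 0;-0.2 0 0 0 0 0'
```

```text
time: 7.12
tcp_pos: [475.8, 13.0, 14.2]
tool_rot: [[0.006, 0.019, 1.0], [-1.0, 0.002, 0.006], [-0.002, -1.0, 0.019]]
contact_force: [-1.0, -1.8, 0.1]
opening: 0.002
time: 7.45
tcp_pos: [479.2, 27.9, 14.3]
tool_rot: [[0.006, 0.02, 1.0], [-1.0, 0.002, 0.006], [-0.002, -1.0, 0.02]]
contact_force: [1.1, -1.4, -0.1]
opening: -0.002
```

```bash
python3 - <<'E'
from h import *
f=grab('scene');a=cv2.cvtColor(f['color'],cv2.COLOR_RGB2BGR)[140:290,250:400]
cv2.imwrite('pics/s6.png',cv2.resize(a,None,fx=4,fy=4,interpolation=cv2.INTER_CUBIC))
E
```

```text
(no output)
```

View pics/s6.png

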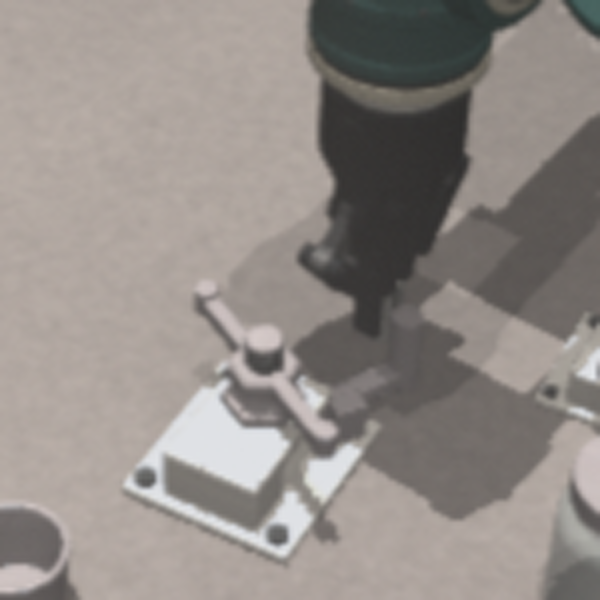

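The fingers now have the post and it is almost home; the arm sits right by the lug in the picture. Next come fine steps with force checks.

```bash
python3 -m jog '-0.15 0 0 0 0 0;-0.15 0 0 0 0 0';  python3 -m jog '-0.12 0 0 0 0 0;-0.12 0 0 0 0 0'
```

```text
time: 7.67
tcp_pos: [479.5, 31.3, 14.5]
tool_rot: [[0.007, 0.02, 1.0], [-1.0, 0.002, 0.006], [-0.002, -1.0, 0.02]]
contact_force: [1.3, -1.6, -0.6]
opening: -0.002
time: 7.83
tcp_pos: [479.7, 33.7, 14.6]
tool_rot: [[0.006, 0.021, 1.0], [-1.0, 0.002, 0.006], [-0.002, -1.0, 0.021]]
contact_force: [1.0, -2.9, -0.5]
opening: -0.001
```

```bash
for i in 1 ; do python3 -m jog '-0.1 0 0 0 0 0' | egrep 'tcp|force';  python3 -m jog '-0.1 0 0 0 0 0'| egrep 'tcp|force'; python3 -m jog '-0.1 0 0 0 0 0'| egrep 'tcp|force'; done
```

```text
tcp_pos: [479.8, 34.7, 14.7]
contact_force: [1.0, -6.3, -0.3]
tcp_pos: [479.8, 34.9, 14.7]
contact_force: [2.3, -18.5, -0.6]
tcp_pos: [479.8, 34.8, 14.7]
contact_force: [1.6, -15.3, 1.4]
```

The post stopped solidly at TCP y = 34.8 (predicted 34.5) with about 17 N, so it is home. Backing off, raising and opening.

```bash
python3 -m jog '0.3 0 0 0 0 0;1.5 0 0 0 0 0;0 -3 0 0 0 0;0 -4 0 0 0 0;0 -4 0 0 0 0;0 -4 0 0 0 0;0 0 0 0 0 0' 1;  python3 - <<'E'
from h import *
f=grab('scene');a=cv2.cvtColor(f['color'],cv2.COLOR_RGB2BGR)[140:290,250:400]
cv2.imwrite('pics/s7.png',cv2.resize(a,None,fx=4,fy=4,interpolation=cv2.INTER_CUBIC))
f=grab('wrist','w7.png')
E
```

```text
time: 8.67
tcp_pos: [473.6, 16.8, 167.9]
tool_rot: [[0.006, 0.013, 1.0], [-1.0, -0.001, 0.006], [0.001, -1.0, 0.013]]
contact_force: [0.1, 0.1, 1.8]
opening: 0.001
```

View pics/s7.png

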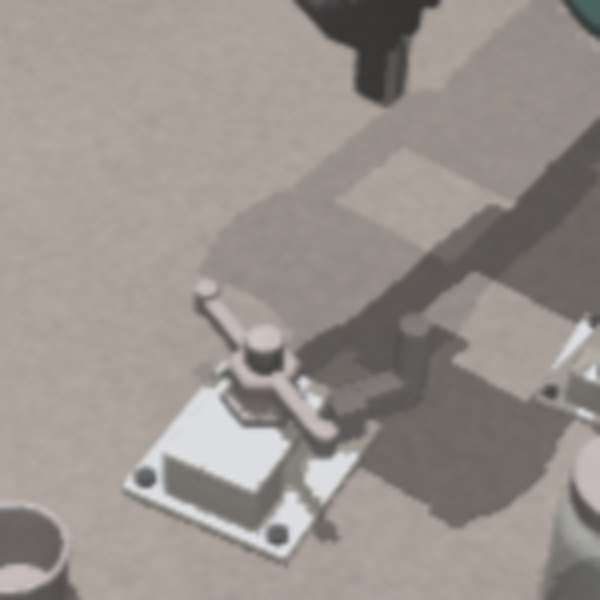

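View pics/w7.png

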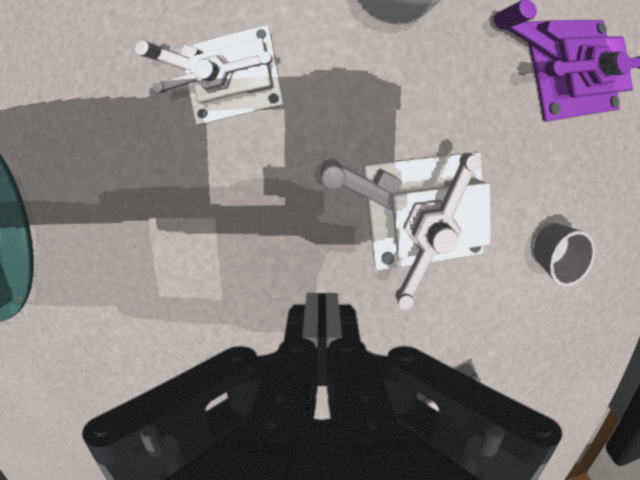

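Arm home confirmed: post at zoom pixel (417,323), predicted (417,319). Next, over the nut, turning the jaws to 159°, square to the wings.

```bash
python3 -m jog '0 0 2.2 -0.75 0 0;0 0 2.2 0 0 0;0 0 2.2 0 0 0;0 0 2.2 0 0 0;0 0 0 0 -7 0;0 0 0 0 -7 0;0 0 0 0 -7 0;0 0 0 0 -7 0;0 0 0 0 -7 0;0 0 0 0 -7 0' 0;  python3 -m jog '0 0 0 0 -7 0;0 0 0 0 -7 0;0 0 0 0 -7 0;0 0 0 0 -7 0;0 0 0 0 -7 0;0 0 0 0 -7 0;0 0 0 0 -7 0;0 0 0 0 -7 0;0 0 0 0 -7 0;0 0 0 0 -7 0'; python3 -m jog '0 0 0 0 -7 0;0 0 0 0 -7 0;0 0 0 0 -5 0;0 0 0 0 0 0'; python3 - <<'E'
from h import *
f=grab('wrist','w8.png');R=arm.observe()['tool_rot'];print(np.degrees(np.arctan2(R[1,2],R[0,2])),proj(f,(562,15.5,86)))
E
```

```text
time: 9.6
tcp_pos: [558.5, 18.6, 141.7]
tool_rot: [[0.684, -0.03, 0.729], [-0.729, 0.002, 0.685], [-0.022, -1.0, -0.02]]
contact_force: [-0.6, -0.7, 0.0]
opening: 1.0
time: 10.43
tcp_pos: [550.6, 19.9, 119.9]
tool_rot: [[0.906, -0.057, -0.419], [0.42, 0.006, 0.908], [-0.049, -0.998, 0.029]]
contact_force: [0.4, -0.5, -0.0]
opening: 0.998
time: 10.77
tcp_pos: [547.2, 20.4, 111.5]
tool_rot: [[0.708, -0.068, -0.703], [0.705, 0.007, 0.71], [-0.043, -0.998, 0.053]]
contact_force: [0.6, -0.4, -0.8]
opening: 1.002
134.41166049601068 [294.  281.6]
```

View pics/w8.png

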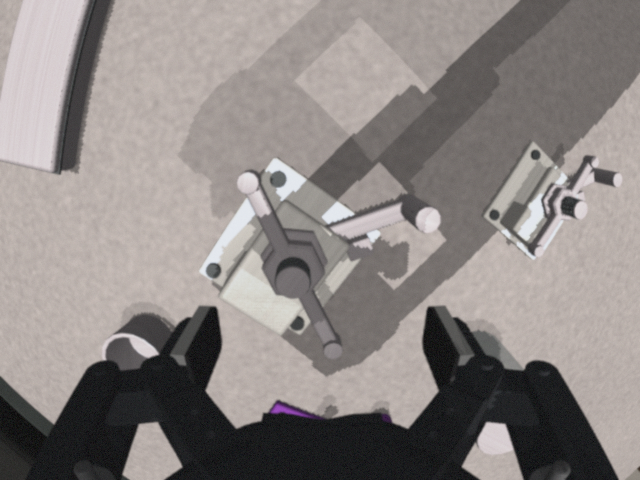

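```bash
cat >> h.py <<'E'
from scipy.spatial.transform import Rotation as Ro
def need(p,ang):
    s=arm.observe();R=s['tool_rot'];a=np.radians(ang)
    z=np.array([np.cos(a),np.sin(a),0]);y=np.array([0,0,-1.]);T=np.c_[np.cross(y,z),y,z]
    print('jaw',round(np.degrees(np.arctan2(R[1,2],R[0,2])),2),'t',round(s['time'],2),'tcp',np.round(s['tcp_pos'],1),'F',np.round(s['contact_force'],1),'M',np.round(s['ft_torque'],2),'q6',round(np.degrees(s['qpos'][5]),1),'op',round(s['opening'],3))
    print('shift cm',np.round(R.T@(np.array(p)-s['tcp_pos'])/10,2),'rot deg',np.round(np.degrees(Ro.from_matrix(R.T@T).as_rotvec()),2))
E
python3 -c "
from h import *
need((562,15.5,125),159.2)"
```

```text
jaw 134.41 t 10.82 tcp [547.   20.4 111.3] F [ 0.5  0.5 -0.8] M [-0.02 -0.01  0.  ] q6 -135.3 op 1.002
shift cm [ 0.66 -1.47 -1.32] rot deg [ -3.53 -24.71  -1.82]
```

```bash
python3 -m jog '0.2 -0.6 -0.4 -0.9 -6.2 -0.5;0.2 -0.6 -0.4 -0.9 -6.2 -0.5;0.2 -0.6 -0.4 -0.9 -6.2 -0.5;0.2 -0.6 -0.4 -0.9 -6.2 -0.5;0 0 0 0 0 0;0 0 0 0 0 0' >/dev/null; python3 -c "
from h import *
need((562,15.5,125),159.2)"
```

```text
jaw 158.9 t 11.32 tcp [563.7  17.5 128.5] F [-1.2  1.3 -0.2] M [-0.02 -0.03  0.01] q6 -159.8 op 1.003
shift cm [-0.25  0.35  0.08] rot deg [-0.25 -0.3   0.05]
```

```bash
python3 -m jog '-0.25 0.35 0.08 -0.25 -0.3 0;0 0 0 0 0 0' >/dev/null; python3 - <<'E'
from h import *
need((562,15.5,125),159.2)
f=grab('wrist','w9.png')
P=np.array(f['pose']);R=arm.observe()['tool_rot'];t=arm.observe()['tcp_pos']
zm=f['z_map']
pts=[]
for v in range(280,400,2):
  for u in range(150,500,3):
    o,d=ray(f,u,v,True);d=d/(P[:3,2]@d)
    if zm[v,u]>0:
      p=R.T@(o+d*zm[v,u]-t); 
      if p[1]<-5 and p[1]>-60 and abs(p[2])<60: pts.append((u,v,*p))
pts=np.array(pts);L=pts[pts[:,4]<-25];G=pts[pts[:,4]>25]
for q in (L,G):
  i=np.argsort(-q[:,3])[:6];print(np.round(q[i],1)); print(np.round(q[:,2:].min(0)),np.round(q[:,2:].max(0)))
for n,p in dict(rod=(562,15.5,86),tipL=t+R@[0,-22,0]).items(): print(n,proj(f,p))
E
```

```text
jaw 158.7 t 11.48 tcp [561.2  15.4 123.3] F [-0.7  0.3  0.4] M [-0.   -0.   -0.01] q6 -159.8 op 1.002
shift cm [ 0.03 -0.17 -0.07] rot deg [-0.11 -0.5   0.  ]
[[219.  320.   -1.1 -33.3 -42.8]
 [219.  324.    0.4 -34.1 -42.8]
 [219.  322.   -0.7 -34.2 -42.6]
 [216.  312.   -5.6 -34.5 -43.2]
 [219.  328.    2.1 -34.6 -42.9]
 [216.  308.   -7.8 -34.9 -42.9]]
[-11. -60. -56.] [ 12. -33. -42.]
[[426.  310.   -5.5 -32.5  43.1]
 [423.  330.    3.9 -33.3  42.8]
 [426.  312.   -5.3 -33.9  42.8]
 [426.  314.   -4.6 -34.4  42.8]
 [426.  316.   -3.7 -34.5  42.9]
 [426.  318.   -2.8 -34.5  43. ]]
[-11. -60.  42.] [ 12. -33.  56.]
rod [320.6 260.1]
tipL [321.7 310.8]
```

View pics/w9.png

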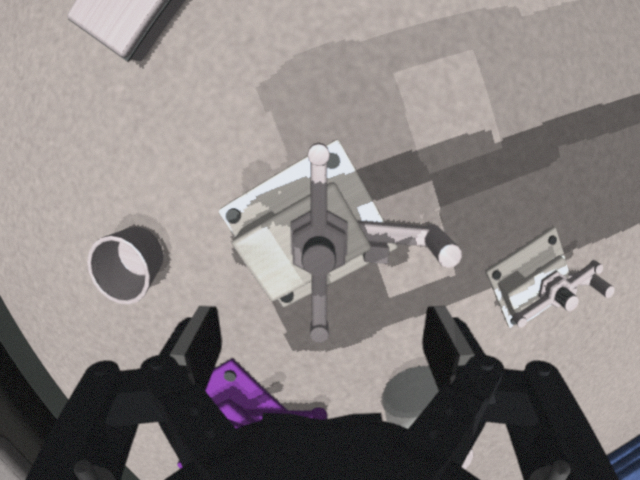

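Rod at (319,255), wings vertical in the picture and aligned with the tool. Open fingertips sit 33 mm behind the stated TCP, about 25 mm at hub width. Descend to TCP z≈34 so that the tips grip the hub.

```bash
python3 -m jog '0 2.5 0 0 -0.2 0;0 2.5 0 0 0 0;0 2 0 0 0 0;0 0 0 0 0 0'; python3 -c "
from h import *
need((561.8,15.3,34),159.2)"
```

```text
time: 11.87
tcp_pos: [561.2, 15.5, 51.6]
tool_rot: [[0.368, -0.001, -0.93], [0.93, 0.001, 0.368], [0.001, -1.0, 0.001]]
contact_force: [-0.3, -0.3, -1.4]
opening: 1.0
jaw 158.39 t 11.87 tcp [561.2  15.5  51.6] F [-0.3 -0.3 -1.4] M [-0.02 -0.03 -0.05] q6 -159.4 op 1.0
shift cm [-0.    1.76 -0.06] rot deg [-0.05 -0.81  0.04]
```

```bash
python3 -m jog '0 0.9 -0.03 0 -0.5 0;0 0.8 -0.03 0 -0.3 0;0 0 0 0 0 0'; python3 - <<'E'
from h import *
need((561.8,15.3,34),159.2)
f=grab('wrist','w10.png')
f=grab('scene');a=cv2.cvtColor(f['color'],cv2.COLOR_RGB2BGR)[140:290,250:400]
cv2.imwrite('pics/s10.png',cv2.resize(a,None,fx=4,fy=4,interpolation=cv2.INTER_CUBIC))
E
```

```text
time: 12.12
tcp_pos: [561.9, 15.3, 34.3]
tool_rot: [[0.357, -0.001, -0.934], [0.934, 0.001, 0.357], [0.001, -1.0, 0.001]]
contact_force: [0.3, 1.2, 0.3]
opening: 1.0
jaw 159.1 t 12.12 tcp [561.9  15.3  34.3] F [0.3 1.2 0.3] M [-0.02  0.01  0.03] q6 -160.2 op 1.0
shift cm [-0.01  0.03  0.01] rot deg [-0.06 -0.1   0.03]
```

View pics/w10.png

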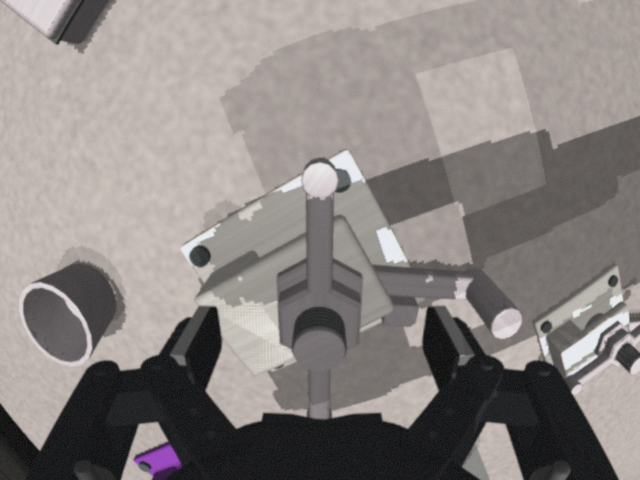

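View pics/s10.png

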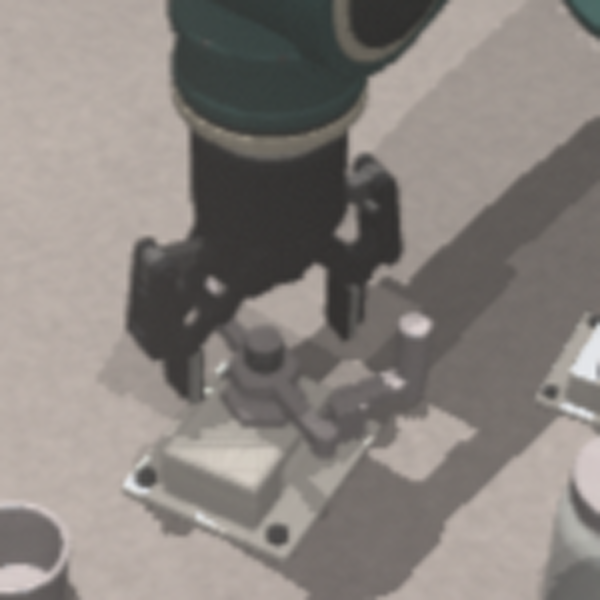

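```bash
python3 -m jog '0 0 0 0 0 0;0 0 0 0 0 0;0 0 0 0 0 0;0 0 0 0 0 0;0 0 0 0 0 0;0 0 0 0 0 0' 1 60; python3 - <<'E'
from h import *
need((561.8,15.3,34),159.2)
f=grab('wrist','w11.png')
E
```

```text
time: 12.72
tcp_pos: [563.2, 15.5, 39.5]
tool_rot: [[0.358, 0.003, -0.934], [0.934, 0.001, 0.358], [0.002, -1.0, -0.002]]
contact_force: [0.8, -0.9, -6.4]
opening: 0.414
jaw 159.05 t 12.72 tcp [563.2  15.5  39.5] F [ 0.8 -0.9 -6.4] M [-0.09 -0.2   0.03] q6 -160.1 op 0.414
shift cm [-0.07  0.54  0.13] rot deg [ 0.13 -0.15  0.12]
```

View pics/w11.png

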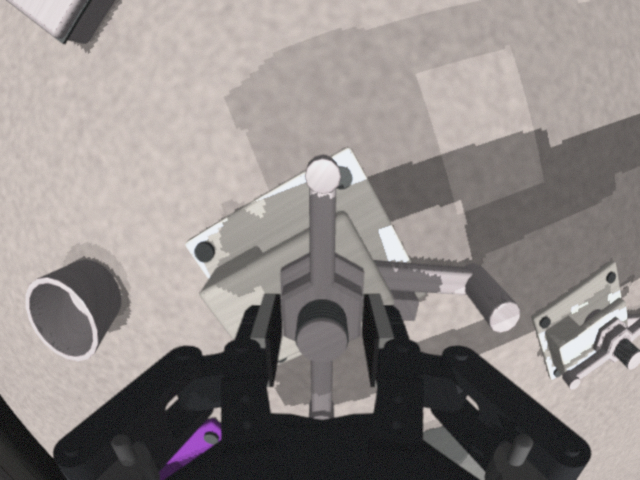

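```bash
python3 -m jog '0 0 0 0 0 0;0 0.3 0.05 0 0 0;0 0.5 0 0 0 0;0 0.2 0 0 0 0' 0.4 60; python3 -c "
from h import *
need((561.8,15.3,31),159.2)"
```

```text
time: 13.1
tcp_pos: [563.5, 15.6, 29.3]
tool_rot: [[0.358, 0.005, -0.934], [0.934, 0.001, 0.358], [0.003, -1.0, -0.004]]
contact_force: [-0.4, 0.2, 0.8]
opening: 0.6
jaw 159.04 t 13.1 tcp [563.5  15.6  29.3] F [-0.4  0.2  0.8] M [ 0.05  0.01 -0.06] q6 -160.1 op 0.6
shift cm [-0.09 -0.17  0.15] rot deg [ 0.25 -0.16  0.16]
```

```bash
python3 -m jog '0 -0.1 0.05 0.2 0 0.1;0 0 0 0 0 0;0 0 0 0 0 0;0 0 0 0 0 0' 1 60; python3 -c "
from h import *
need((561.8,15.3,31),159.2)"
```

```text
time: 13.43
tcp_pos: [563.3, 15.6, 30.2]
tool_rot: [[0.358, 0.001, -0.934], [0.934, 0.0, 0.358], [0.001, -1.0, -0.001]]
contact_force: [0.7, 0.5, -2.3]
opening: 0.426
jaw 159.04 t 13.43 tcp [563.3  15.6  30.2] F [ 0.7  0.5 -2.3] M [0.05 0.04 0.  ] q6 -160.1 op 0.426
shift cm [-0.08 -0.08  0.13] rot deg [ 0.05 -0.16  0.03]
```

```bash
python3 -m jog '0 0.01 0 0 5 0;0 0.01 0 0 5 0;0 0.01 0 0 5 0;0 0.01 0 0 5 0' ; python3 - <<'E'
from h import *
need((563,15.5,30),139.2)
f=grab('wrist','w12.png')
E
```

```text
time: 13.77
tcp_pos: [563.6, 15.4, 29.4]
tool_rot: [[0.663, 0.002, -0.748], [0.748, -0.0, 0.663], [0.001, -1.0, -0.001]]
contact_force: [1.7, -0.6, -1.2]
opening: 0.428
jaw 138.45 t 13.77 tcp [563.6  15.4  29.4] F [ 1.7 -0.6 -1.2] M [-0.14 -0.29  0.12] q6 -139.5 op 0.428
shift cm [-0.03 -0.06  0.05] rot deg [ 0.08 -0.75  0.05]
```

View pics/w12.png

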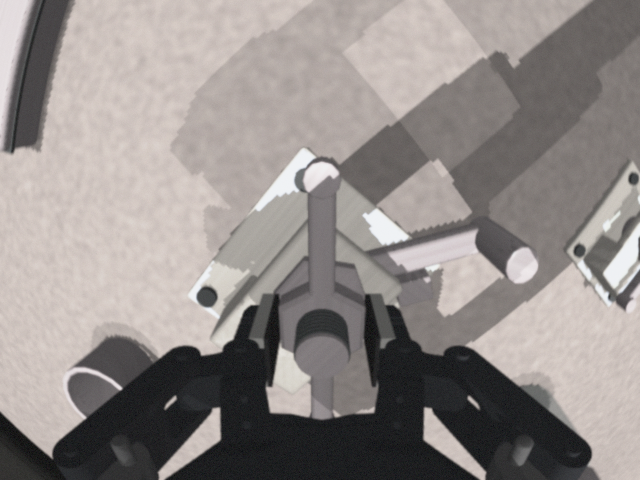

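```bash
python3 -m jog '0 0 0 0 6 0;0 0 0 0 6 0;0 0 0 0 6 0;0 0 0 0 6 0;0 0 0 0 6 0' >/dev/null; python3 -c "
from h import *
need((563,15.5,29),109.2)"; python3 -m jog '0 0 0 0 6 0;0 0 0 0 6 0;0 0 0 0 6 0;0 0 0 0 6 0;0 0 0 0 6 0'>/dev/null ; python3 -c "
from h import *
need((563,15.5,28),79.2)"
```

```text
jaw 107.59 t 14.23 tcp [563.9  15.   28. ] F [ 2.6 -1.9 -4.1] M [-0.23 -0.47  0.14] q6 -108.6 op 0.428
shift cm [-0.07 -0.1   0.08] rot deg [ 0.1  -1.61  0.08]
jaw 76.78 t 14.65 tcp [563.9  14.4  26.6] F [ 3.1 -1.1 -3. ] M [-0.18 -0.35  0.17] q6 -77.8 op 0.428
shift cm [-0.12 -0.14  0.09] rot deg [ 0.11 -2.42  0.13]
```

The nut follows and the tool rides down with it (3.6 mm over 82°, as the pitch predicts). I'll regrip a few mm higher so the tips stay clear of the boss.

```bash
python3 -m jog '0 0 0 0 0 0;0 0 0 0 0 0;0 -0.4 -0.05 0.1 0 0.1;0 0 0 0 0 0' 0.4 60 >/dev/null; python3 -c "
from h import *
need((562.8,15.2,31),76.8)"
```

```text
jaw 77.3 t 14.98 tcp [563.5  14.   30.7] F [-0.4 -0.3 -0.6] M [ 0.05 -0.08  0.  ] q6 -78.5 op 0.598
shift cm [-0.09 -0.03  0.1 ] rot deg [-0.    0.5  -0.04]
```

```bash
python3 -m jog '0 0 0.03 0 -0.4 0;0 0 0 0 0 0;0 0 0 0 0 0;0 0 0 0 0 0' 1 60 >/dev/null; python3 -c "
from h import *
need((563.3,14.4,31),76.8)";  python3 -m jog '0 0.02 0 0 6 0;0 0.02 0 0 6 0;0 0.02 0 0 6 0;0 0.02 0 0 6 0' >/dev/null; python3 -c "
from h import *
need((563.3,14.4,30),53)"
```

```text
jaw 78.13 t 15.32 tcp [563.7  14.5  31.7] F [ 1.1  0.2 -1.5] M [-0.04 -0.06 -0.06] q6 -79.3 op 0.424
shift cm [-0.04  0.07 -0.02] rot deg [-0.03  1.33 -0.01]
jaw 53.6 t 15.65 tcp [563.6  14.2  30.6] F [-1.2 -0.8  0.4] M [-0.09  0.15  0.09] q6 -54.7 op 0.423
shift cm [-0.04  0.06  0.  ] rot deg [ 0.02  0.6  -0.  ]
```

```bash
python3 -m jog '0 0.02 0 0 6 0;0 0.02 0 0 6 0;0 0.02 0 0 6 0' >/dev/null; python3 -c "
from h import *
need((563.3,14.4,30),35)";  python3 -m jog '0 0.02 0 0 5 0;0 0.02 0 0 5 0;0 0.02 0 0 5 0' >/dev/null; python3 -c "
from h import *
need((563.3,14.4,30),20)"; python3 -m jog '0 0.02 0 0 5 0;0 0.02 0 0 5 0' >/dev/null; python3 -c "
from h import *
need((563.3,14.4,30),10)"
```

```text
jaw 34.81 t 15.9 tcp [563.4  14.   29.7] F [-0.9 -0.6  0.4] M [-0.05  0.18  0.12] q6 -35.9 op 0.426
shift cm [-0.04 -0.03  0.02] rot deg [ 0.06 -0.19  0.01]
jaw 19.08 t 16.15 tcp [563.2  13.9  29. ] F [-1.7 -0.4  1.7] M [-0.01  0.22  0.08] q6 -20.2 op 0.42
shift cm [-0.05 -0.1   0.03] rot deg [ 0.09 -0.92  0.03]
jaw 8.65 t 16.32 tcp [563.   13.8  28.5] F [-1.1 -0.2  0.9] M [-0.03  0.24  0.06] q6 -9.8 op 0.423
shift cm [-0.06 -0.15  0.04] rot deg [ 0.11 -1.35  0.06]
```

```bash
python3 -m jog '0 0.02 0 0 5 0;0 0.02 0 0 5 0' >/dev/null; python3 -c "
from h import *
need((563.3,14.4,30),0)";  python3 -m jog '0 0.02 0 0 5 0;0 0.02 0 0 5 0' >/dev/null; python3 -c "
from h import *
need((563.3,14.4,30),-10)"
```

```text
jaw -1.77 t 16.48 tcp [562.9  13.8  28.1] F [-1.8  0.1  2.5] M [0.01 0.24 0.18] q6 0.7 op 0.418
shift cm [-0.06 -0.19  0.04] rot deg [ 0.11 -1.77  0.08]
jaw -12.18 t 16.65 tcp [562.8  13.8  27.9] F [-1.8 -0.3  2.3] M [-0.05  0.34  0.38] q6 11.1 op 0.425
shift cm [-0.07 -0.21  0.04] rot deg [ 0.11 -2.18  0.11]
```

```bash
python3 -m jog '0 0.02 0 0 4 0;0 0.02 0 0 4 0' >/dev/null; python3 -c "
from h import *
need((563.3,14.4,30),-20)"; python3 - <<'E'
from h import *
f=grab('scene');a=cv2.cvtColor(f['color'],cv2.COLOR_RGB2BGR)[140:290,250:400]
cv2.imwrite('pics/s12.png',cv2.resize(a,None,fx=4,fy=4,interpolation=cv2.INTER_CUBIC))
E
```

```text
jaw -20.55 t 16.82 tcp [562.6  13.8  27.7] F [-2.5  0.4  2.8] M [-0.    0.38  0.5 ] q6 19.5 op 0.425
shift cm [-0.08 -0.23  0.04] rot deg [ 0.11 -0.55  0.15]
```

View pics/s12.png

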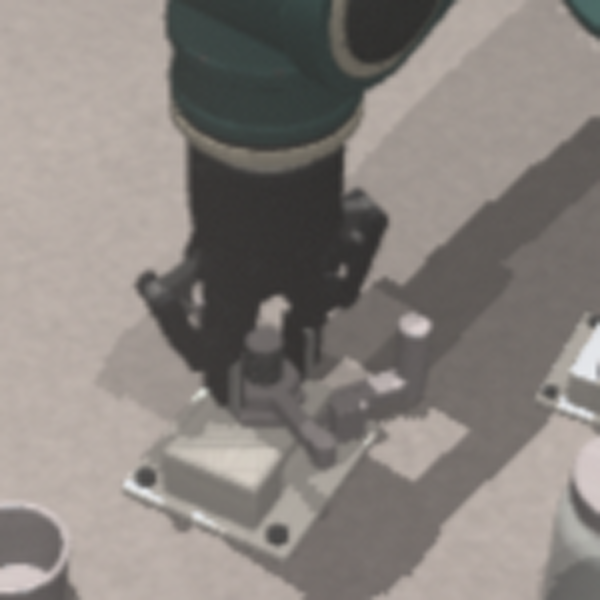

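Seated: torque climbs at the stated rate and now reads about 0.50. Settling to check the reading before letting go.

```bash
for i in 1 2 3; do python3 -m jog '0 0 0 0 0 0' >/dev/null; python3 -c "
from h import *
need((563.3,14.4,30),-20)"; done
```

```text
jaw -20.79 t 16.95 tcp [562.6  13.8  27.7] F [-1.2 -0.2  0.5] M [-0.03  0.03 -0.03] q6 19.7 op 0.422
shift cm [-0.08 -0.23  0.04] rot deg [ 0.11 -0.79  0.15]
jaw -20.68 t 17.03 tcp [562.6  13.8  27.6] F [-1.1 -0.2 -0.1] M [-0.02  0.08 -0.09] q6 19.6 op 0.425
shift cm [-0.08 -0.24  0.05] rot deg [ 0.11 -0.68  0.15]
jaw -20.55 t 17.12 tcp [562.6  13.8  27.6] F [-0.9 -0.3  1.2] M [ 0.01  0.14 -0.1 ] q6 19.4 op 0.423
shift cm [-0.08 -0.24  0.05] rot deg [ 0.11 -0.55  0.15]
```

```bash
python3 -m jog '0 0 0 0 0 0;0 0 0 0 0 0;0 0 0 0 0 0;0 0 0 0 0 0;0 -2 0 0 0 0;0 -3 0 0 0 0;0 -4 0 0 0 0;0 -4 0 0 0 0;0 -4 0 0 0 0' 0; python3 -m jog '3.9 -0.5 0 0 0 0;3.9 -0.5 0 0 0 0;3.9 -0.5 0 0 0 0;3.9 -0.5 0 0 0 0;3.9 -0.5 0 0 0 0;0 0 0 0 0 0'; python3 - <<'E'
from h import *
for n in ('scene','top'):
  f=grab(n,n+'_end.png')
  b=(140,290,250,400) if n=='scene' else (195,310,270,400)
  a=cv2.cvtColor(f['color'],cv2.COLOR_RGB2BGR)[b[0]:b[1],b[2]:b[3]]
  cv2.imwrite('pics/%s_endz.png'%n,cv2.resize(a,None,fx=4,fy=4,interpolation=cv2.INTER_CUBIC))
E
```

```text
time: 17.87
tcp_pos: [559.1, 14.2, 193.3]
tool_rot: [[-0.345, -0.019, 0.938], [-0.938, -0.001, -0.345], [0.008, -1.0, -0.017]]
contact_force: [-0.8, -0.9, 0.9]
opening: 0.996
time: 18.37
tcp_pos: [492.6, -174.2, 233.3]
tool_rot: [[-0.337, -0.002, 0.941], [-0.941, -0.004, -0.337], [0.005, -1.0, -0.001]]
contact_force: [1.1, 0.0, 0.2]
opening: 0.997
```

View pics/scene_end.png

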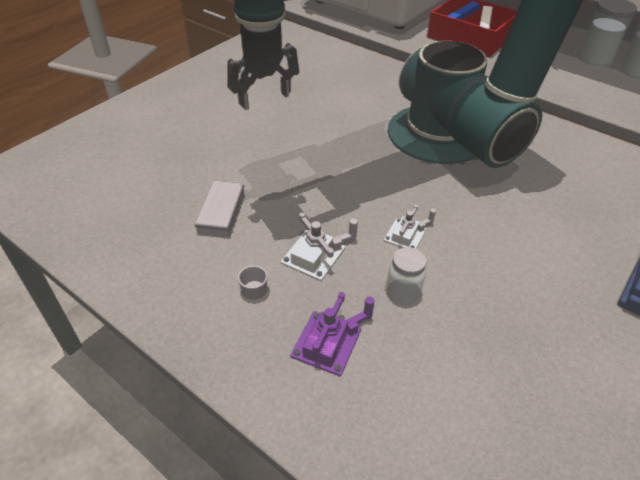

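View pics/top_endz.png

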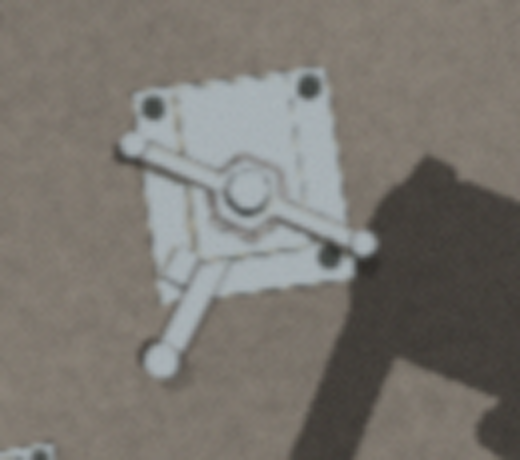

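View pics/scene_endz.png

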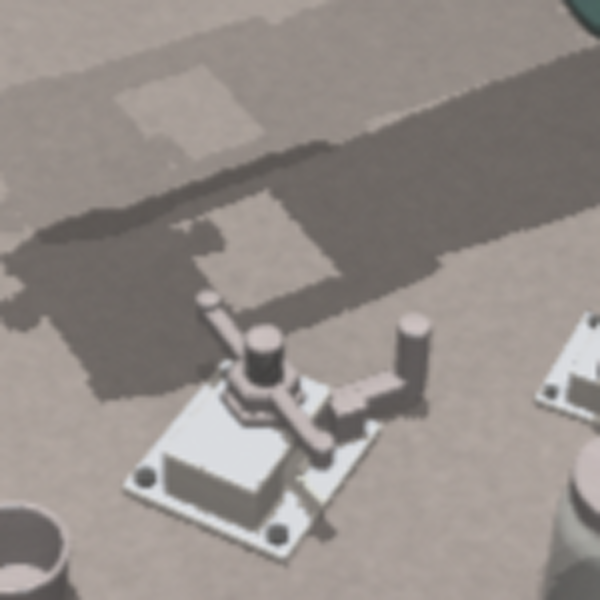

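```bash
python3 - <<'E'
from h import *
f=dict(np.load('f_top.npz'))
T=lambda x,y,z: onplane(f,(x+.5)/4-.5+270,(y+.5)/4-.5+195,z)
r,p=T(248,190,86),T(162,360,60);print(r,p,np.degrees(np.arctan2(*(p-r)[1::-1])),np.hypot(*(p-r)[:2]))
a,b=T(131,146,62),T(366,244,62);print('wing',np.degrees(np.arctan2(*(a-b)[1::-1])))
g=optics.grab_frame('top')
for x,y in((190,168),(310,220),(248,190),(162,360)): print(fromz(g,round(x/4+270),round(y/4+195)))
s=arm.observe();print(s['time'],s['qd'],s['contact_force'])
E
```

```text
[560.85808708  16.02295034  86.        ] [481.04258392  55.53187799  60.        ] 153.66444378246447 89.05880029101677
wing 68.17715061421808
[572.50932943  41.9849415   62.56458853]
[548.67085424 -16.22162945  58.33333577]
[560.95599907  15.35117319  87.60875819]
[480.31243652  55.71850285  61.64733967]
18.5167 [ 0.03358521  0.00629835  0.00307945  0.00177252 -0.00013471  0.00414642] [ 0.85429156 -0.2812135   0.10830782]
```

```bash
python3 -m jog '0 0 0 0 0 0;0 0 0 0 0 0'>/dev/null; python3 -c "
from cell import workorder
print(workorder.hand_in())"
```

```text
the job is handed in; nothing more can be done
None
```

The stop arm is home on its lug and the jam nut is seated and nipped up to about 0.5 N m. The job was handed in at about 18.7 s, with the hand clear.

**What I did**
- **Stop arm:** I swung it home on the larger white bracket with the shut fingers, in small steps. It stopped solidly against the lug at 15 to 18 N, under the 35 N limit.
- **Nut:** I gripped the hub and ran it down about 180° clockwise, regripping once. Torque then rose at the expected rate to about 0.50 N m at the last step. I let go and took the hand away.

**Last checks**
- **Arm angle:** it measures 153.7° in the top view against about 154° expected for home. The post is 89 mm from the axis, against 90 mm given.
- **Nut seating:** depth readings on the wings are about 58 to 63 mm, against 62 mm for a seated nut.
- **Bystanders:** in the last scene picture the jar, box, cup and the other brackets look unmoved.

**What failed or disagreed**
- **First push missed:** the real fingertips sit about 21 mm behind the stated TCP, so the first push passed over the post without touching it. I measured the offset and repeated the push lower.
- **Torque is uncertain:** the reading carries about ±0.04 N m of noise. I could not re-read it under load, because the wrist load relaxed once the turning stopped. The other readings during seating point to 0.45 to 0.5 N m, within the 0.3 to 0.6 band.

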